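Clamp the bored block and hold its plug gauge half drawn

ROBOT

A 7-joint arm with a two-finger parallel gripper is mounted at the origin on a cart in front of the work surface, level with it; the furniture and walls round the work are solid. World frame = base frame: x ahead of the robot, y to its left, z up, the work surface at z = 0. Lengths are in m, angles in degrees, forces in N, time in s.
With the tool pointing down it reaches from about 0.4 to 0.925 m from the base axis. Payload 4.1 kg.
Tool frame: the origin (TCP) lies at the very end of the fingers, on their centre line; the grasp point (between the pads) lies 19 mm behind it; z points along the fingers, y is the line along which they close (so a half turn about z gives the same grasp; the last joint's range is limited). The gripper opens to 85 mm and grips with 20 to 120 N. Pads are 22 mm wide; open, the fingers measure 114 mm over their backs; the gripper's body (76 mm by 85 mm) begins 54 mm behind the grasp point. The pads swing forward as they close: fully open they stand 13 mm farther back than shut.
Start: joints at [63.656, 22.827, 2.584, 88.041, -1.071, 69.15, -2.905], TCP at [0.23, -0.608, 0.231] pointing down, gripper open.
Joint ranges: [-161.44, 161.44], [-28.35, 127.94], [-78.24, 83.42], [0, 140.83], [-78.03, 258.03], [13.02, 114.36], [-168.23, 168.23]. Speed limits (degrees/s): [147.25, 147.25, 180, 180, 180, 180, 180].

INTERFACE

Orientations are given as [roll, pitch, yaw] about the fixed x, y, z axes, in that order (R = Rz(yaw) Ry(pitch) Rx(roll)).
In Python, from rig import * gives the robot as it stands. Calls block until the motion is done:
- movep(position, orientation): joint-space move of the TCP to a pose.
- movel(position, frame=None, max_speed=0.15, guard=None): straight line of the TCP; frame=None keeps the orientation; max_speed is the mean speed in m/s. With guard (N) it stops when the force on the tool has changed by that much, and returns True; else False.
- move_joints(angles): joint-space move.
- let_go() and grasp(force=None): open the fingers fully, or close them until they stop; force is the grip in N (None keeps the last).
- wait(seconds).
- inverse_kinematics(position, orientation): joint angles nearest the present ones, or None.
- read_state(): the state.
- capture(name): name is "scene" or "side" or "wrist"; returns a dict with "image" (384x512x3 uint8, red, green, blue), "fx", "fy", "cx", "cy" (pixels), "R" (3x3) and "t" (3): a world point X has camera coordinates R X + t. Camera axes: x right, y down, z forward; pixel columns grow to the right and rows downward; lengths in m; the calibration is good to about 2 mm. A picture is of the moment at which its call begins. There is no depth.
A pose or a line that the arm cannot do raises IKError and nothing moves.
- close_job(): hands the job in; it is judged then, once.
The state is a dict: "time": time; "q": joint angles; "qvel": joint speeds; "effort": joint torques, N m; "tcp_pos": TCP position; "tcp_rot": TCP orientation; "force": force on the tool from outside, world axes, zero at the start; "torque": the same for the moment, N m; "grip_width": opening from 0.0 (shut) to 1.0 (fully open); "grip_force": force on a finger pad.
Only numpy, scipy, OpenCV 4.12 (cv2) and the standard library are available. Lean on these libraries where they do the work, as an engineer would, in place of code of your own. Each camera call takes 0.05 s, during which the arm holds its last target. There are 200 camera calls.

TASK

On the gauging fixture, first swing the clamp lever fully down onto the flange of the bored block while the plug gauge is still fully home in the bore. Then take the gauge by its handle and draw it straight up, without forcing it, binding it or lifting the block, until the groove round its shank is level with the mouth of the bore; never pull it right out. Finish while still holding the gauge still there in the gripper, and leave the things lying around where they are.

Things in the scene. Friction and masses are not known exactly. Their poses are not given: they have to be found in the camera images.
- fixture: aluminium ground plate 240 (x) x 170 (y) x 12 mm, fixed to the bench; origin at the centre of its underside, z up. The block stands on it, bore axis at about (0, -35) mm in this frame. The clamp lever stands on its +y half, in the vertical plane y = +20 mm, pointing towards -x when down; 8 mm high steel rails locate the block's flange with 1.5 mm play
- lever_hinge (a point): axis of the clamp lever's hinge, at (75, 20, 46) mm in the fixture's frame; the hinge axis is parallel to the fixture's y axis
- clamp (a joint): clamp lever angle in rad: 0 = fully down, its rubber pad (75 mm from the hinge) on the block's flange; grows as the lever rises (starts 0.7 to 1.1, stop at 1.25). Stiff hinge, stays where it is left; about 4 N at the grip moves it
- lever_grip (a point): top of the lever's black round rubber grip (20 mm diameter, 72 mm long, along the lever), 155 mm from the hinge along the lever and 10 mm above its centre line; this frame moves with the lever, and with the lever down it lies at (-80, 20, 56) mm in the fixture's frame. Pushing down here closes the clamp
- block: loose steel block, 0.7 kg: flange 64 (x) x 104 (y) x 14 mm with a tower 60 x 60 mm on it, 76 mm high in all; origin on the bore axis at the underside, z up; the flange reaches 72 mm to its +y side, under the clamp. The upright bore is 21 mm wide and 52 mm deep, its floor 24 mm above the underside
- bore_mouth (a point): centre of the bore's mouth on the block's top face, 76 mm above its underside, 88 mm above the bench
- gauge: steel plug gauge, 0.3 kg, 114 mm long, upright in the bore; origin at the centre of its lower end, z along it towards the handle. Shank 20 mm diameter from 0 to 54 mm, collar 28 mm diameter from 54 to 60 mm, round handle 24 mm diameter from 60 to 114 mm. Fully home it rests on the bore's floor, the collar's underside 2 mm above the block. It falls back if let go
- gauge_handle (a point): point on the gauge's axis in the handle, 90 mm above its lower end: the place to grip
- gauge_groove (a point): centre of the 4 mm wide groove round the shank, 26 mm above its lower end; fully home it is hidden in the bore, 26 mm below the mouth
- gauge_tip (a point): centre of the gauge's lower end
- hex_key: black hexagon key 33 x 113 x 6 mm lying on the fixture plate near its -x edge, under where the lever grip comes down (the lever clears it by about 20 mm); a bystander
- gland: metal cable gland 56 x 46 x 40 mm lying loose on the bench beyond the fixture on its right, a bystander
- locknut: flat hexagon locknut 64 x 73 x 10 mm lying loose on the bench right of the fixture, a bystander
Mind the look-alikes: they are no part of the job. Of the things that look like the gauge, the smaller one is meant.

How it is judged (in metres and radians):
On the way:
1. clamp lever fully down on the flange while the gauge is still fully home (value of joint clamp below 0.05 rad and z of gauge_groove in the frame of bore_mouth below -0.02 m), for 0.2 s.
At the end, for the whole second after the job is handed in: the gauge is gripped by the fingers and still (under 10 mm/s), upright in the bore (within 0.06 rad and 3 mm of its axis) with the groove within 6 mm of the height of the bore's mouth; the clamp lever is down (under 0.06 rad) and the block down in its nest (not lifted by more than 4 mm) (z of gauge_groove in the frame of bore_mouth between -0.006 and 0.006 m and horizontal distance between gauge_groove and bore_mouth below 0.003 m and angle between the z axis of gauge and the z axis of block, either way round below 0.06 rad and contact force between the fingers and gauge above 2 N and linear speed of gauge below 0.01 m/s and value of joint clamp below 0.06 rad and z of bore_mouth in the frame of fixture below 0.092 m); the arm keeps its last pose, push and grip.
It fails at once if the gauge is pulled right out of the bore (z of gauge_tip in the frame of bore_mouth above 0 m).
It fails at once if the block is lifted more than 6 mm off the plate (z of bore_mouth in the frame of fixture above 0.094 m).
It fails at once if the gauge is forced or bound in the bore (over 40 N between gauge and block) (contact force between gauge and block above 40 N).
It fails at once if a bystander is moved more than 40 mm (distance of any of hex_key, gland, locknut from where it was at the start of the episode above 0.04 m).
It also fails if it takes over 48 s, if anything falls off the work surface, if the arm or the gripper's body presses on something with over 40 N, if the wrist force passes 120 N, or if a joint passes its speed limit or range.

## Working session

There is one attempt and no reset: what is moved stays moved. The work goes in short steps, each a Python script; the robot and the scene stay as the last script left them, time stands still between calls to the robot, and variables do not carry over. Pictures are saved under pics/ and viewed, at most 10 in all, crops included, and the job is handed in when it is done.

```bash
mkdir -p pics
cat > h.py <<'E'
from rig import *
import numpy as np, cv2
def save(c,n): cv2.imwrite(f'pics/{n}.png',cv2.cvtColor(c['image'],cv2.COLOR_RGB2BGR))
def P(c): return np.diag([1,1,1.])@np.array([[c['fx'],0,c['cx']],[0,c['fy'],c['cy']],[0,0,1]])@np.c_[c['R'],c['t']]
def ray(c,u,v):
    R=np.array(c['R']);o=-R.T@np.array(c['t']);d=R.T@np.array([(u-c['cx'])/c['fx'],(v-c['cy'])/c['fy'],1]);return o,d/np.linalg.norm(d)
def onz(c,u,v,z):
    o,d=ray(c,u,v);return o+d*(z-o[2])/d[2]
def proj(c,X):
    p=P(c)@np.r_[X,1];return p[:2]/p[2]
E
python3 - <<'E'
from h import *
import pickle
cs={}
for n in("scene","side"):
    c=capture(n);cs[n]=c;print(n,ray(c,256,192))
    cv2.imwrite(f'pics/{n}0.png',cv2.resize(cv2.cvtColor(c['image'],cv2.COLOR_RGB2BGR),(768,576),interpolation=cv2.INTER_CUBIC))
pickle.dump(cs,open('c0.pkl','wb'))
s=read_state();print(s['time'],s['tcp_pos'],s['tcp_rot'],s['force'])
E
```

```text
scene (array([ 0.06142403, -0.01820623,  0.67361527]), array([ 0.65535533,  0.33541759, -0.67676025]))
side (array([0.20404202, 0.9145833 , 0.74317592]), array([ 0.43526168, -0.61815376, -0.65454809]))
0.1 [ 0.22927238 -0.60761628  0.2303836 ] [-1.79900145e+02  8.44025603e-03  2.06801610e+01] [-0.075515   -0.3647782  -0.63278099]
```

View pics/scene0.png

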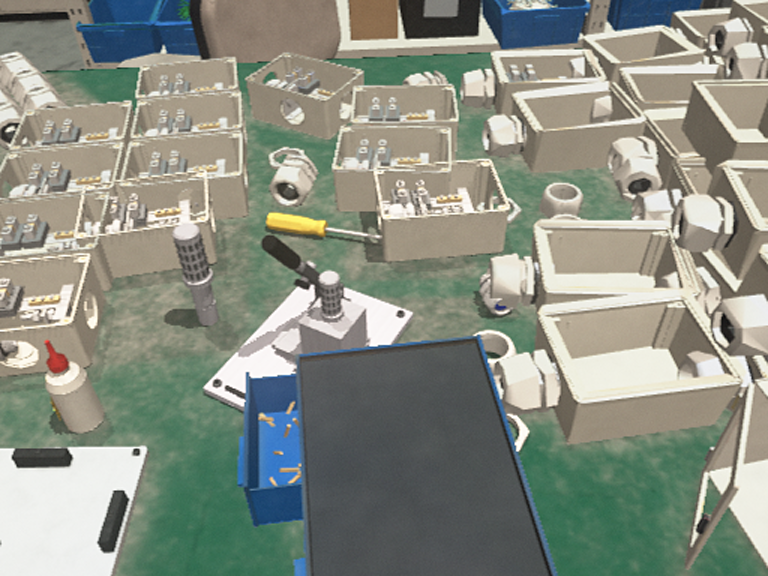

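View pics/side0.png

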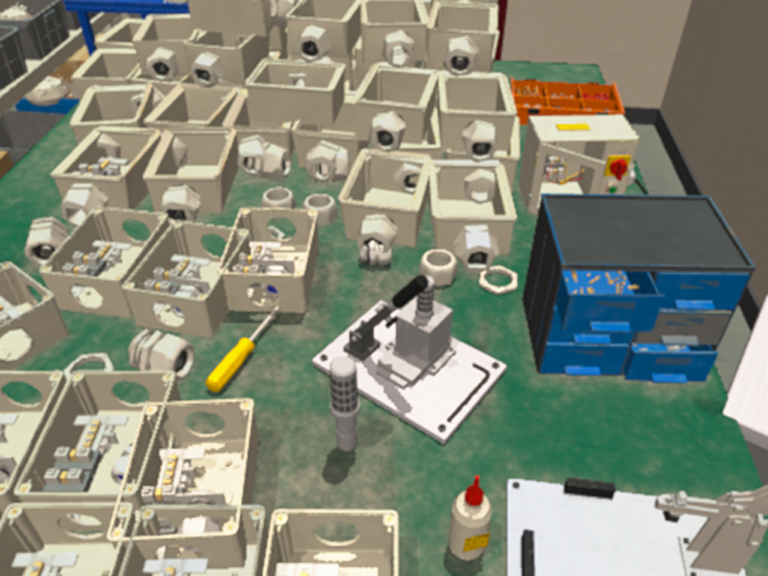

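The side view shows the plate with corners near (313,360), (383,300), (505,369) and (443,440) in the enlarged picture. The lever is raised, with its grip tip at (425,283), and the gauge stands in the block at (425,290). A drawer cabinet stands between the robot and the fixture. The lone gauge-like thing at (345,400) is the larger decoy.

Run:
```python
from h import *
import pickle
cs=pickle.load(open('c0.pkl','rb'))
a=cs['side']['image'][175:300,205:340];b=cs['scene']['image'][150:275,130:280]
im=np.hstack([cv2.resize(x,None,fx=s,fy=4.4,interpolation=cv2.INTER_CUBIC) for x,s in((a,2.8),(b,2.8))])
f=lambda x,s:cv2.resize(x,None,fx=s,fy=s,interpolation=cv2.INTER_CUBIC)
cv2.imwrite('pics/z1.png',f(a,4.5)[:,:,::-1]);cv2.imwrite('pics/z2.png',f(b,4.5)[:,:,::-1])
c=cs['side']
p=[np.array(onz(c,u/1.5,v/1.5,.012)) for u,v in((313,360),(383,300),(505,369),(443,440))]
for i in range(4):print(p[i],np.linalg.norm(p[i]-p[i-1]))
```

```text
[0.68188987 0.42104746 0.012     ] 0.23601581246517175
[0.67402848 0.2499199  0.012     ] 0.17130803642504167
[0.43698257 0.27032284 0.012     ] 0.23792233975758417
[0.44615427 0.43254502 0.012     ] 0.16248124759043264
```

View pics/z1.png

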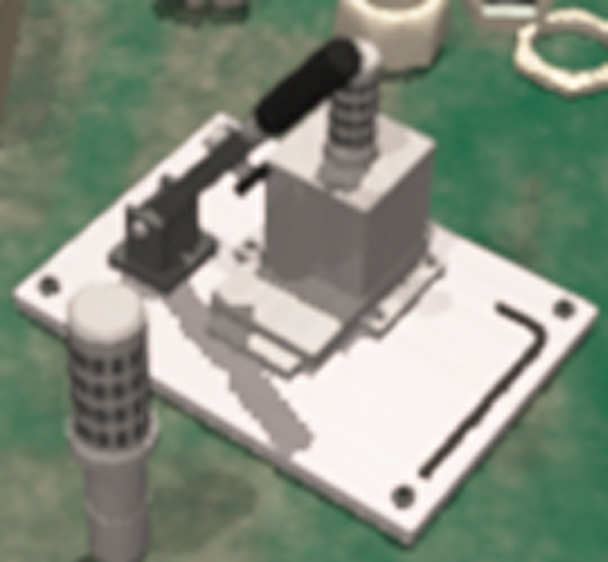

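View pics/z2.png

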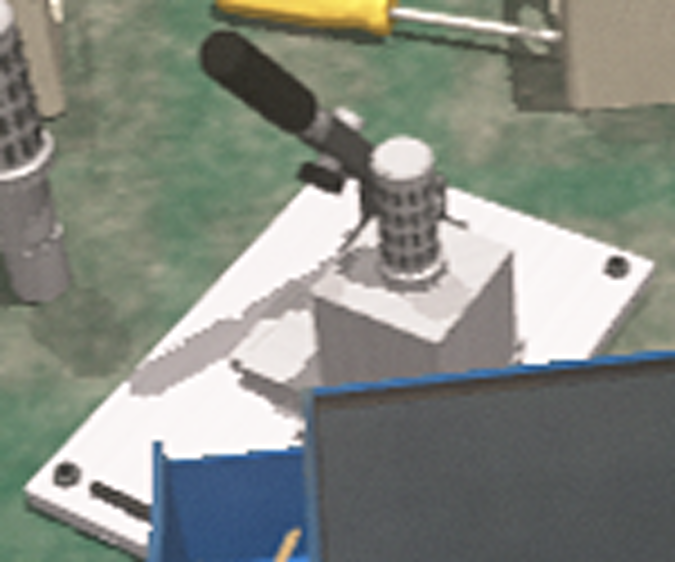

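The crops show the plate's corners in pixels, the tower's top face, the handle and the raised black grip. I'll triangulate these points next.

Run:
```python
from h import *
import pickle
cs=pickle.load(open('c0.pkl','rb'));S,C=cs['side'],cs['scene']
s=lambda u,v:(205+(u+.5)/4.5-.5,175+(v+.5)/4.5-.5)
k=lambda u,v:(130+(u+.5)/4.5-.5,150+(v+.5)/4.5-.5)
pl=np.array([onz(S,*s(u,v),.012)[:2] for u,v in((14,294),(222,113),(598,312),(408,532))])
F=np.array([[120,85],[120,-85],[-120,-85],[-120,85.]])/1e3
m=pl.mean(0);U,_,V=np.linalg.svd(F.T@(pl-m));R=(U@V).T;print('fix',m,np.degrees(np.arctan2(R[1,0],R[0,0])),pl-(m+F@R.T))
print('scene plate corners',[onz(C,*k(u,v),.012)[:2] for u,v in((653,263),(27,492))],'model',m+F[[1,3]]@R.T)
for n,cam,f,q in(('side',S,s,((268,152),(365,212),(437,143))),('scene',C,k,((315,293),(440,343),(513,255)))):
    w=np.array([onz(cam,*f(*x),.088)[:2] for x in q]);d=w[2]-w[1];e=w[0]-w[1]
    print(n,'tower',(w[0]+w[2])/2,np.linalg.norm(d),np.linalg.norm(e),np.degrees(np.arctan2(*d[::-1])),np.degrees(np.arctan2(*e[::-1])))
print('model bore',m+R@[0,-.035])
print('gauge top scene',onz(C,*k(403,160),.150), 'side',onz(S,*s(357,58),.150))
def tri(a,b):
    X=cv2.triangulatePoints(P(S),P(C),np.array(s(*a)).reshape(2,1),np.array(k(*b)).reshape(2,1));return (X[:3]/X[3]).ravel()
t=tri((344,60),(224,54));h=np.r_[m+R@[.075,.02],.046]
print('tip',t,'fixture',R.T@(t[:2]-m),'theta',np.arctan2(t[2]-.046,-(R.T@(t[:2]-h[:2]))[0]),np.linalg.norm(t-h))
# cabinet
g=lambda u,v:(u/1.5,v/1.5)
print('cab base',onz(S,*g(540,368),0),onz(S,*g(713,378),0))
for z in(.1,.15,.2,.25,.3):print(z,onz(S,*g(540,272),z)[:2],onz(S,*g(748,270),z)[:2],onz(S,*g(545,195),z)[:2],'scene',onz(C,*g(300,355),z)[:2],onz(C,*g(480,338),z)[:2])
```

```text
fix [0.56159418 0.34212509] -2.6048511911410084 [[-0.0015951   0.00056114]
 [-0.00015169 -0.00068145]
 [ 0.00045005  0.00103987]
 [ 0.00129674 -0.00091956]]
scene plate corners [array([0.67520653, 0.25363863]), array([0.44280839, 0.42897953])] model [[0.67760714 0.25175921]
 [0.44558121 0.43249097]]
side tower [0.56162336 0.30368326] 0.06091752656377903 0.06112670645435911 -93.01215956170289 -7.254816002332711
scene tower [0.55780518 0.30583296] 0.05554841360903458 0.05810276283070567 -3.0803258703584597 87.79571080649492
model bore [0.56000351 0.30716125]
gauge top scene [0.55675493 0.30584948 0.15      ] side [0.5590972  0.30880112 0.15      ]
tip [0.53301862 0.36370537 0.19925093] fixture [-0.0295268   0.02025929] theta 0.9722102514231887 0.18550408711025992
cab base [0.39827429 0.22724319 0.        ] [0.17724912 0.09577092 0.        ]
0.1 [0.45729011 0.13719439] [ 0.19480371 -0.05522498] [ 0.54326759 -0.0680502 ] scene [0.47780111 0.30147658] [0.58884298 0.13063523]
0.15 [0.4376028  0.19762801] [0.19552189 0.02016717] [0.51689646 0.00833897] scene [0.441507   0.27361097] [0.54286975 0.11766125]
0.2 [0.41791549 0.25806162] [0.19624007 0.09555931] [0.49052532 0.08472814] scene [0.4052129  0.24574536] [0.49689652 0.10468727]
0.25 [0.39822818 0.31849524] [0.19695825 0.17095146] [0.46415419 0.16111731] scene [0.36891879 0.21787974] [0.45092329 0.09171329]
0.3 [0.37854086 0.37892885] [0.19767643 0.24634361] [0.43778305 0.23750648] scene [0.33262468 0.19001413] [0.40495005 0.07873931]
```

```bash
cat >> h.py <<'E'
YAW=-2.6; a=np.radians(YAW)
M=np.array([.5605,.3415]); RF=np.array([[np.cos(a),-np.sin(a)],[np.sin(a),np.cos(a)]])
def fix(x,y,z): return np.r_[M+RF@np.array([x,y]),z]
def lev(th,r=.165,off=.010,dx=.010):   # TCP when its -x edge touches the lever top
    return fix(.075-r*np.cos(th)+off*np.sin(th)+dx,.020,.046+r*np.sin(th)+off*np.cos(th))
E
python3 - <<'E'
from h import *
print(read_state()['q'].round(1) if hasattr(read_state()['q'],'round') else read_state()['q'])
p0=read_state()['tcp_pos']
print('up',inverse_kinematics([p0[0],p0[1],.4],[180,0,20.7]))
for y in(-2.6,87.4,-92.6,177.4):
  for n,p in(('mid',[.65,-.1,.4]),('pre',lev(1.0)+[.03,0,.1]),('start',lev(.97)),('end',lev(0)),('gauge',[.559,.306,.107]),('up',[.559,.306,.25])):
    q=inverse_kinematics(p,[180,0,y]);print(y,n,np.round(p,3),None if q is None else np.round(q,1))
E
```

```text
[63.7 22.9  2.6 88.1 -1.1 69.2 -2.9]
up [63.31341916 19.12971819  3.1929025  72.47935902 -1.0462547  88.41872835
 -2.94078371]
-2.6 mid [ 0.65 -0.1   0.4 ] [ 17.4  20.8 -18.1  70.7   6.3  89.5 -92.3]
-2.6 pre [0.596 0.361 0.29 ] [   0.8   36.   -59.6   74.8   30.5   85.7 -148.4]
-2.6 start [0.561 0.361 0.188] [   2.7   38.1  -60.4   87.1   33.8   74.7 -154.2]
-2.6 end [0.481 0.365 0.056] [  -1.3   39.7  -55.4  102.7   38.1   58.5 -164.3]
-2.6 gauge [0.559 0.306 0.107] [   2.3   35.9  -49.3   96.    30.1   62.3 -148.8]
-2.6 up [0.559 0.306 0.25 ] [   8.3   30.8  -59.6   87.3   26.9   77.4 -146.3]
87.4 mid [ 0.65 -0.1   0.4 ] [ 23.8  21.7 -27.8  70.5   9.9  90.1  -4.9]
87.4 pre [0.596 0.361 0.29 ] [  0.1  35.4 -58.   74.9  29.5  85.2 -57.8]
87.4 start [0.561 0.361 0.188] [ -1.1  35.  -53.1  87.2  28.8  72.3 -60.7]
87.4 end [0.481 0.365 0.056] [-10.3  34.2 -41.5 102.9  27.6  53.5 -66.4]
87.4 gauge [0.559 0.306 0.107] [  6.8  39.2 -57.2  95.9  35.8  65.1 -62.9]
87.4 up [0.559 0.306 0.25 ] [  8.2  30.7 -59.5  87.3  26.8  77.3 -56.2]
-92.6 mid [ 0.65 -0.1   0.4 ] [ -35.    35.5   72.5   72.3  -33.7   94.7 -151.9]
-92.6 pre [0.596 0.361 0.29 ] [  3.5  38.8 -66.3  74.8  35.1  87.8 118.8]
-92.6 start [0.561 0.361 0.188] [  5.3  41.1 -66.3  87.   38.1  77.1 112.9]
-92.6 end [0.481 0.365 0.056] [  4.6  45.9 -66.4 102.5  46.9  64.4  99.4]
-92.6 gauge [0.559 0.306 0.107] [ 11.4  44.2 -66.3  95.8  42.9  69.5 112.1]
-92.6 up [0.559 0.306 0.25 ] [ 11.5  33.8 -66.2  87.3  31.2  79.4 120.5]
177.4 mid [ 0.65 -0.1   0.4 ] [ 29.5  23.  -36.8  70.3  13.6  90.9  82.5]
177.4 pre [0.596 0.361 0.29 ] [  2.2  37.4 -62.9  74.8  32.8  86.7  30.2]
177.4 start [0.561 0.361 0.188] [  1.   36.6 -57.   87.1  31.5  73.5  27.5]
177.4 end [0.481 0.365 0.056] [ -6.2  36.3 -47.7 102.8  32.1  55.4  20.1]
177.4 gauge [0.559 0.306 0.107] [  8.3  40.6 -60.1  95.9  38.   66.4  25.5]
177.4 up [0.559 0.306 0.25 ] [  9.6  31.9 -62.2  87.3  28.5  78.1  32.5]
```

Run:
```python
from h import *
p0=read_state()['tcp_pos']
movel([p0[0],p0[1],.4],max_speed=.3); print(read_state()['time'])
grasp(20)
q=list(read_state()['q']); q[0]=-29; move_joints(q)
s=read_state();print(s['time'],s['tcp_pos'],s['tcp_rot'],s['force'])
for n,p in(('pre',lev(1.05)+[.02,0,.03]),('start',lev(.97)),('end',lev(0)),('gauge',[.559,.306,.107])):
    q=inverse_kinematics(p,[180,0,87.4]);print(n,np.round(p,3),None if q is None else np.round(q,1))
```

```text
0.8083
4.85 [0.5982237  0.25276764 0.40014757] [1.79976795e+02 3.08411285e-02 1.12914810e+02] [ 0.2580662  -0.57557176  1.21496122]
pre [0.593 0.361 0.224] [-37.7  27.7   4.2  81.7  -2.1  70.6 -35.9]
start [0.561 0.361 0.188] [-39.1  26.5   3.7  88.3  -1.8  65.3 -37.6]
end [0.481 0.365 0.056] [-42.7  28.7   2.  103.8  -1.3  47.6 -42.7]
gauge [0.559 0.306 0.107] [-35.7  28.    4.3  97.1  -2.4  54.9 -33.1]
```

Run:
```python
from h import *
movep(lev(1.1,dx=.012)+[.02,0,.03],[180,0,87.4])
f0=np.array(read_state()['force'])
for th in np.r_[1.08:0.05:9j,0.0]:
    hit=movel(lev(th,dx=.012),max_speed=.12,guard=25)
    s=read_state();print(round(th,2),hit,round(s['time'],2),(np.array(s['force'])-f0).round(1),np.round(s['tcp_pos']-lev(th,dx=.012),4))
    if hit:break
c=capture('side');save(c,'s1')
cv2.imwrite('pics/s1z.png',cv2.resize(c['image'][150:310,200:350],None,fx=3.7,fy=3.7,interpolation=cv2.INTER_CUBIC)[:,:,::-1])
```

```text
1.08 False 6.15 [-0.6 -0.1 -0.2] [ 0.0011 -0.0004  0.0016]
0.95 False 6.47 [ 0.5  1.1 -0.5] [0.0007 0.0002 0.0009]
0.82 False 6.8 [-0.3  1.2 -0.7] [0.0004 0.     0.0003]
0.69 False 7.12 [-0.1  2.   0.1] [-0.0001 -0.     -0.0001]
0.57 False 7.45 [0.3 1.4 0.3] [-0.0003 -0.0001 -0.0002]
0.44 False 7.78 [-0.2  0.7 -0.6] [-0.0004 -0.0002 -0.0002]
0.31 False 8.1 [-0.   0.6 -0.2] [-0.0003 -0.0002 -0.0002]
0.18 False 8.43 [-1.2  0.5 -0.3] [-0.0003 -0.0003 -0.0002]
0.05 False 8.75 [-1.   2.   0.1] [-0.0003 -0.0003 -0.0002]
0.0 False 9.0 [-0.2  2.   1.1] [0.0002 0.0001 0.0001]
```

View pics/s1z.png

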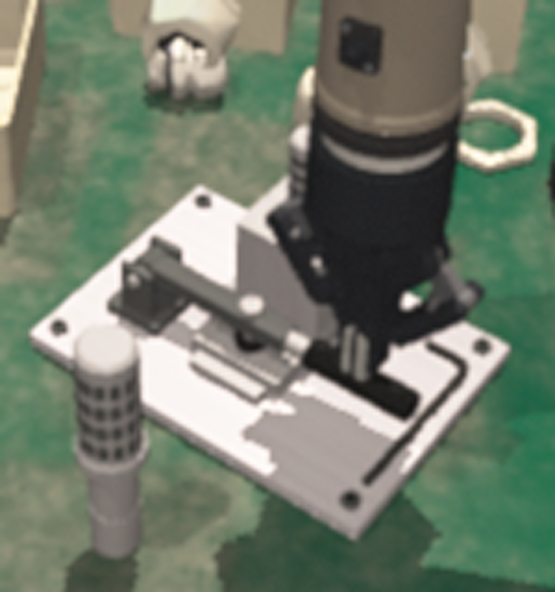

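The lever is nearly down, with the fingertips on the grip at (355,370) and the gauge still home. I'll press it to its stop under force guard, retreat and look again.

Run:
```python
from h import *
import pickle
p=lev(0,dx=.012); f0=np.array(read_state()['force'])
hit=movel(p-[0,0,.012],max_speed=.03,guard=25); wait(.3)
s=read_state();print(hit,s['time'],np.array(s['tcp_pos'])-p,np.array(s['force'])-f0)
movel(p+[0,0,.02],max_speed=.1); movel(p+[0,0,.17],max_speed=.25)
let_go()
movep([.545,.18,.33],[180,0,87.4])   # clear of both views
cs={n:capture(n) for n in("scene","side","wrist")};pickle.dump(cs,open('c1.pkl','wb'));print(read_state()['time'])
f=lambda x:cv2.resize(x,(395,330),interpolation=cv2.INTER_CUBIC)
cv2.imwrite('pics/v2.png',np.hstack([f(cs['side']['image'][175:300,205:355]),f(cs['scene']['image'][150:275,130:280])])[:,:,::-1])
```

```text
True 9.5917 [ 1.69666306e-04  5.28028511e-05 -8.43565891e-05] [-2.24353477 -0.91598155  5.69642245]
12.5167
```

View pics/v2.png

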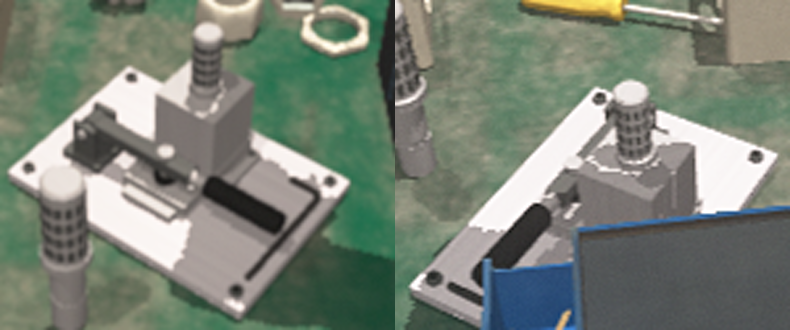

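The lever now lies flat, with the grip end at (278,222) in the left half and (485,270) in the right half. The gauge is home, with the handle top at (207,33) left and (632,93) right. I'll triangulate both to check the lever angle and the bore axis.

Run:
```python
from h import *
import pickle
cs=pickle.load(open('c1.pkl','rb'));S,C,W=cs['side'],cs['scene'],cs['wrist']
s=lambda u,v:(205+u/2.633-.3,175+v/2.64-.3)
k=lambda u,v:(130+(u-395)/2.633-.3,150+v/2.64-.3)
def tri(a,b):
    X=cv2.triangulatePoints(P(S),P(C),np.array(a).reshape(2,1),np.array(b).reshape(2,1));return (X[:3]/X[3]).ravel()
t=tri(s(275,219),k(485,266));print('grip end',t,RF.T@(t[:2]-M))
t=tri(s(207,30),k(632,92));print('gauge top',t)
print(onz(C,*k(632,92),.15),onz(S,*s(207,30),.15))
print('W sees gauge top at',proj(W,[.559,.306,.15]),'lever end',proj(W,fix(-.115,.02,.046)))
save(W,'w2')
```

```text
grip end [0.45574008 0.36776891 0.05331721] [-0.10584371  0.02148964]
gauge top [0.56107621 0.3064531  0.14949994]
[0.55854244 0.30579673 0.15      ] [0.56268007 0.30562262 0.15      ]
W sees gauge top at [266.9368235   58.94705296] lever end [176.97149833  22.99261879]
```

View pics/w2.png

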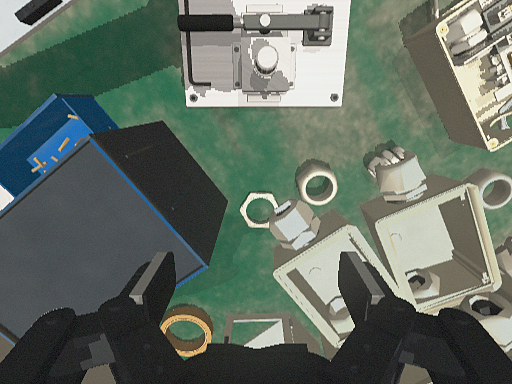

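The wrist view shows the handle top at about (266,57), close to the predicted (267,59), and the lever over the plate as expected. The triangulated grip end is a little high, so I'll press the lever once more and log the depth to be sure it is down.

Run:
```python
from h import *
grasp(20)
p=fix(-.09,.02,.056)
movep(p+[0,0,.12],[180,0,87.4]); movel(p+[0,0,.02],max_speed=.2)
for dz,g in((.004,15),(-.001,20),(-.004,25),(-.008,30)):
    f0=np.array(read_state()['force'])
    hit=movel(p+[0,0,dz],max_speed=.04,guard=g)
    s=read_state();print(hit,round(s['time'],2),(s['tcp_pos']-p).round(4),(np.array(s['force'])-f0).round(1))
    wait(.1);s=read_state();print((s['tcp_pos']-p).round(4),np.array(s['force']).round(1))
    if hit:break
movel(p+[0,0,.14],max_speed=.25)
let_go()
movep([.559,.3065,.2],[180,0,87.4]);print(read_state()['time'])
```

```text
False 15.47 [-0.0001 -0.      0.0038] [-0.   1.4 -1.4]
[0.0001 0.0001 0.0041] [ 0.3 -0.5 -0.4]
False 15.85 [ 0.0009  0.0007 -0.    ] [-1.  -0.2  4.6]
[ 0.0009  0.0007 -0.    ] [ 0.3 -0.9  4.7]
False 16.2 [ 0.001   0.0008 -0.0004] [-5.2 -2.2 17. ]
[ 0.001   0.0008 -0.0004] [-5.1 -3.7 21.3]
False 16.55 [ 0.0011  0.0009 -0.0008] [-5.9 -4.6 21. ]
[ 0.0011  0.0009 -0.0008] [-10.9  -9.   43.4]
18.675
```

The lever is on a firm stop at the nominal height, about 0 rad. Next I'll grip the gauge and null the side forces before lifting.

Run:
```python
from h import *
f0=np.array(read_state()['force'])
print(movel([.559,.3065,.107],max_speed=.1,guard=12))
s=read_state();print(s['tcp_pos'],(s['force']-f0).round(1))
grasp(40);wait(.2)
s=read_state();print(s['time'],s['tcp_pos'],(s['force']-f0).round(1),np.array(s['torque']).round(2),s['grip_width'],s['grip_force'])
c=capture('side');cv2.imwrite('pics/g1.png',cv2.resize(c['image'][150:300,205:340],None,fx=4,fy=4,interpolation=cv2.INTER_CUBIC)[:,:,::-1])
```

```text
False
[0.559567   0.3068364  0.10778743] [ 0.7 -0.1  0.4]
20.55 [0.55906656 0.3065833  0.10728816] [-0.1 -1.1  2.6] [-0.09  0.18  0.01] 0.2746231745699265 39.19099152088165
```

View pics/g1.png

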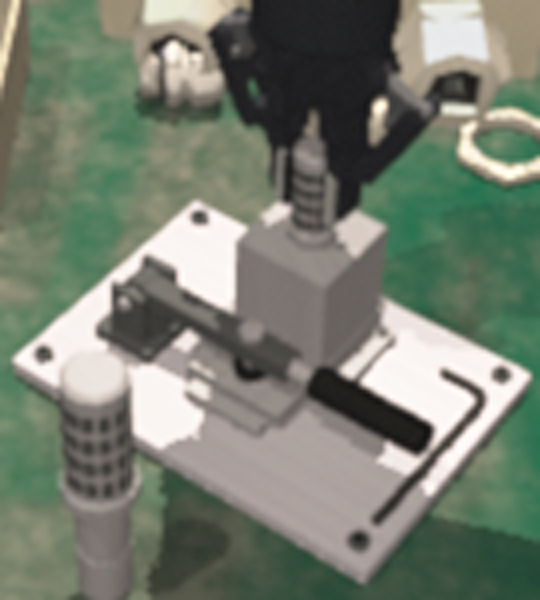

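The fingers hold the handle at (310,190) with side forces near zero, and the lever is down. Now I'll lift 26 mm in small guarded steps.

Run:
```python
from h import *
z0=read_state()['tcp_pos'][2]; x,y=.559,.3065
for dz in(.004,.010,.017,.026):
    hit=movel([x,y,z0+dz],max_speed=.02,guard=10)
    s=read_state();f=np.array(s['force']);print(dz,hit,round(s['time'],2),(s['tcp_pos'][2]-z0).round(4),f.round(1),np.round(s['torque'],2),round(s['grip_force'],1))
    if hit:break
wait(.5);c=capture('side');s=read_state();print(s['tcp_pos'],s['tcp_pos'][2]-z0,s['time'])
cv2.imwrite('pics/g2.png',cv2.resize(c['image'][150:300,205:340],None,fx=4,fy=4,interpolation=cv2.INTER_CUBIC)[:,:,::-1])
```

```text
0.004 False 20.97 0.0035 [ 0.7 -0.1 -2.9] [ 0.01 -0.07  0.02] 39.5
0.01 False 21.42 0.0101 [ 0.3  0.  -3.2] [0.   0.1  0.01] 39.6
0.017 False 21.92 0.0172 [-0.1 -0.6 -3. ] [-0.02  0.01  0.01] 39.6
0.026 False 22.52 0.0261 [-1.3  0.1 -3.3] [0.   0.02 0.01] 39.5
[0.55897754 0.30646498 0.13325222] 0.025968171997861805 23.0667
```

View pics/g2.png

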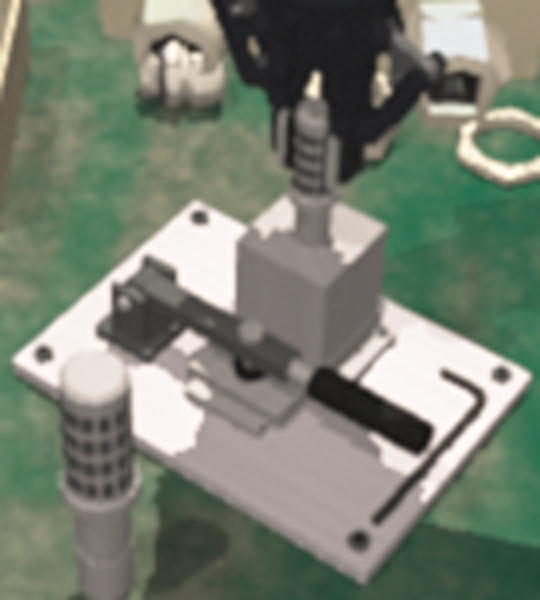

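The collar rose from row 235 to 197 with a steady 3 N load, which is the gauge's own weight, so it did not slip. The shank is exposed, the lever is down and the block is seated.

```bash
python3 -c "
from rig import *
print(close_job())"
```

```text
the job is handed in; nothing more can be done
None
```

I handed the job in at about 23 s: the clamp lever is fully down, and the gauge is held still, raised 26 mm by arm readout so its groove should be level with the bore's mouth. The rig returned no verdict.

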